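# Let a drinks can roll down the chute and catch it softly

## Task

Press the orange pad all the way down so that the full drinks can rolls off through the flap, and let it roll by itself, untouched, until its middle is past the blue line. Then catch it softly on the move: let the fingers run along close ahead of it at nearly its speed, take it up without a knock and slow it down with them, so that it comes to rest 10 to 20 cm past the line. Hold it there for two seconds, ease it slowly down against both black end stops and leave it, touching none of the bowls, bucket, remote, shaker or coasters.

Things in the scene. Friction and masses are not known exactly. Their poses are not given: they have to be found in the camera images.
- chute: Can chute fixed to the table. White floor 660 mm long, 176 mm wide inside; grey rims 18 mm over the floor, 8 mm thick. Origin on the table surface; frame level: x across it (away from the robot), y UPHILL, z up. Floor height: 45.3 mm over the table at local y = +0.040, rising 45 mm per metre of +y. Can's centre waits at local y = +0.22, and lies against the stop at y = -0.26.
- can: Full red drinks can, silver middle band, across the chute: 66 mm diameter, 168 mm long (own x axis), nominal 0.56 kg (hidden, +-27%). Origin at its centre, 33 mm over the floor. Once free it creeps through the flap, then rolls to chute -y, gaining about 0.18 m/s2: past the blue line 1.3 to 3 s after the press (varies with its mass) at about 0.18 m/s; uncaught, at the stop 1 s later at 0.36 m/s.
- release (a joint): Travel of the release (orange pad, side rod and yellow cross bar in one piece, sliding straight down): 0 = up, the bar stands 16 mm over the floor and holds the can; 0.022 m = fully down, bar below the floor (can free from about 0.016). Needs about 4 N to move, has no spring and stays where it is left.
- pad_top (a point): Centre of the top of the orange release pad, 46 mm (chute x) by 64 mm (chute y), beside the chute on the far side: chute x = +0.128, y = 0, 86 mm over the table when up. It moves down 22 mm with the release.
- line (a point): Centre of the blue line across the chute floor, on the floor surface, at chute y = +0.040. Axes as the chute's. The can must be untouched until its centre is past this line (lower y).
- stop_face (a point): Middle of the plane of the uphill faces of the end stop, at floor level (30 mm over the table), at chute y = -0.293; axes as the chute's. The stop is two black blocks, 62 mm over the table, with a 110 mm wide finger cut-out between them, centred on the chute, through which fingers can pass downhill. The can lying against the blocks has its centre 33 mm uphill of this point.
- flap_hinge (a point): Hinge line of the black rubber retarder flap, on posts across the chute at chute y = +0.165, 88 mm over the floor. The flap (150 mm wide, 60 mm long, 8 g) hangs from it in front of the can, and swings downhill and up with a slow damped motion as the can pushes through (damping 0.003 N m s/rad). It needs no handling; it and the posts lie uphill of chute y = +0.10.
- bucket: White popcorn bucket, 130 mm across, 120 mm high; origin at its underside. Leave alone.
- bowl_a: Small white bowl, 110 mm across, 60 mm high; origin at its underside. Leave alone.
- bowl_b: Small white bowl, 110 mm across, 60 mm high; origin at its underside. Leave alone.
- remote: Black remote control, 45 x 160 x 18 mm; origin at its underside. Leave alone.
- shaker: Glass salt shaker with steel cap, 48 mm across, 100 mm high; origin at its underside. Leave alone.
- coasters: Stack of round coasters, 94 mm across, 22 mm high; origin at its underside. Leave alone.
Mind the look-alikes: they are no part of the job. Leave any yellow look-alike of the can alone.

How it is judged:
By the outcome, as a careful person would: the job done as asked, in the order asked, and still so for the second after the job is handed in, with the robot touching nothing.
It also fails if it takes over 48 s, if anything falls off the work surface, if the arm or the gripper's body presses on something with over 40 N, if the wrist force passes 120 N, or if a joint passes its speed limit or range.

## Robot

A 6-joint arm with a two-finger parallel gripper is mounted at the origin on the work surface. World frame = base frame: x ahead of the robot, y to its left, z up, the work surface at z = 0. Lengths are in m, angles in rad, forces in N, time in s.
With the tool pointing down it reaches from about 0.3 to 0.85 m from the base axis. Payload 4.2 kg.
Tool frame: the origin (TCP) lies where the fingers leave the gripper's body, on its centre line; the fingertips stand 78 mm ahead of it and the grasp point (between the pads) lies 60 mm ahead of it; z points along the fingers, y is the line along which they close (so a half turn about z gives the same grasp; the last joint's range is limited). The gripper opens to 91 mm and grips with 3 to 60 N. Pads are 32 mm wide; open, the fingers measure 118 mm over their backs; the gripper's body (76 mm by 178 mm) begins 60 mm behind the grasp point.
Start: joints at [1.202, 0.32, 1.565, -0, 1.257, -0.02], TCP at [0.197, 0.54, 0.292] pointing down, gripper open.
Joint ranges: [-3.11, 3.11], [-0.84, 2.01], [0.21, 2.61], [-1.34, 4.49], [0.05, 2.63], [-2.56, 2.56]. Speed limits (rad/s): [2.57, 2.57, 3.14, 3.14, 3.14, 3.14].

## Interface

Orientations are given as a 3x3 rotation matrix whose columns are the frame's x, y, z axes.
In Python, from station import status, vision, job gives the robot as it stands.
- The arm moves only by the tool jog_arm, never from a script. Its argument "plan" is text: rows parted by semicolons, each of 7 numbers parted by spaces: the shift along the tool's x, y, z in cm, then the turn, a rotation vector about the tool's x, y, z in rad, then the opening, from -1 (shut) to 1 (fully open). A call has 1 to 5 rows; each row is the pose to reach, as a shift and turn from the pose commanded when the call began, along the tool's axes at that moment; what a row does not reach only later rows make up. A row lasts 1/12 s, in which the tool goes at most 41.7 mm and 7.16 degrees, less where a joint would pass 70% of its speed; a pose out of reach is approached as far as the arm can. A call with a gripper value outside its range is refused whole. The fingers move at their own pace and stop on an object; the grip force is fixed at half the most. Time passes only in rows, so rows that repeat a pose let the fingers close. It gives the time, the measured TCP pose, the force, the opening and the grip force at its end, in the units of the state.
- status.get_obs(): the state, without advancing time (a new reading comes with each control period).
- vision.get_image(name): name is "scene" or "top" or "wrist"; returns the picture (480x640x3 uint8, red, green, blue); there is no depth.
- vision.camera_model(name): a dict with "K" (3x3 intrinsics, pixels), "k1" (the pictures are not rectified: a ray, as slopes to the right and down, at radius r is drawn at 1 + k1 r^2 times it, then the intrinsics apply), "view" (4x4, takes a point from world to camera coordinates). Camera axes: x right, y down, z forward; pixel columns grow to the right and rows downward; lengths in m; the calibration is good to about 2 mm. A picture is of the moment at which its call begins: read the wrist's pose just before it. camera_model takes no time and is no camera call; for the wrist camera it gives the pose at the moment of the call.
- job.sign_off(): hands the job in; it is judged then, once.
The state is a dict: "time_s": time; "joint_pos": joint angles; "joint_velocities": joint speeds; "tau": joint torques, N m; "eef_pos": TCP position; "orientation": TCP orientation; "wrist_force": force on the tool from outside, world axes, zero at the start; "wrist_torque": the same for the moment, N m; "width": finger opening in m; "grasp_force": force on a finger pad.
Only numpy, scipy, OpenCV 4.12 (cv2) and the standard library are available. Lean on these libraries where they do the work, as an engineer would, in place of code of your own. Each camera call takes 0.05 s, during which the arm holds its last target. There are 200 camera calls.

## Working session

There is one attempt and no reset: what is moved stays moved. The work goes in short steps, Python scripts to look and compute and a tool call to move; the robot and the scene stay as the last step left them, time stands still between calls to the robot, and variables do not carry over. Pictures are saved under pics/ and viewed, at most 10 in all, crops included, and the job is handed in when it is done.

Besides the shell and the picture viewer there is one more tool, called after "Emit:" in YAML: its name, and indented under it one key for each argument. jog_arm: Moves the arm, as the interface text tells. Its arguments: {"type":"object","properties":{"plan":{"type":"string"}},"required":["plan"]}

```bash
mkdir -p pics; ls
python3 - <<'E'
from station import status, vision
import cv2,numpy as np
o=status.get_obs();print({k:np.round(v,3).tolist() for k,v in o.items()})
for n in("scene","top"):
    im=vision.get_image(n);cv2.imwrite(f"pics/{n}0.png",im[:,:,::-1])
    m=vision.camera_model(n);print(n,m["K"],m["k1"],np.round(m["view"],4).tolist())
E
```

```text
pics
{'time_s': 0.0, 'joint_pos': [1.202, 0.32, 1.566, -0.0, 1.257, -0.02], 'joint_velocities': [0.0, 0.003, 0.001, 0.002, -0.001, -0.0], 'tau': [0.002, -41.245, -23.198, 0.073, 0.046, -0.0], 'eef_pos': [0.196, 0.54, 0.291], 'orientation': [[-0.94, 0.342, -0.001], [0.342, 0.94, -0.002], [0.0, -0.002, -1.0]], 'wrist_force': [-0.249, -0.054, 0.811], 'wrist_torque': [0.03, 0.006, -0.031], 'grasp_force': 0.0, 'width': 0.091}
scene [[557.76320454   0.         316.71857976]
 [  0.         557.76320454 243.27086673]
 [  0.           0.           1.        ]] -0.037988940483027096 [[-0.8306, 0.5566, 0.0162, 0.4473], [0.4233, 0.6501, -0.631, -0.1233], [-0.3618, -0.5172, -0.7756, 1.8557], [0.0, 0.0, 0.0, 1.0]]
top [[497.64043439   0.         316.39044529]
 [  0.         497.64043439 243.33748494]
 [  0.           0.           1.        ]] -0.07480738432994168 [[0.005, -0.9999, 0.0138, -0.0331], [-0.9948, -0.0064, -0.1021, 0.5076], [0.1022, -0.0132, -0.9947, 1.3121], [0.0, 0.0, 0.0, 1.0]]
```

View pics/top0.png

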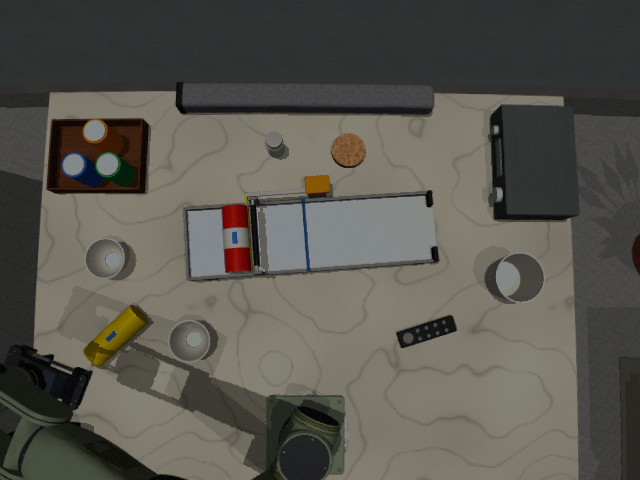

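View pics/scene0.png

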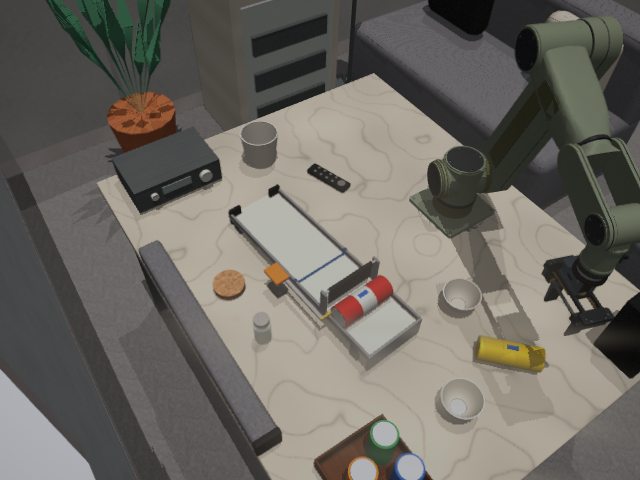

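Candidates in the top view:
- **Can:** the red can in the chute at (235,238) is the target. The yellow look-alike at (117,335) lies on the table.
- **Pad:** the square orange pad at (317,185) beside the chute is the target. The round brown coasters are at (348,150).
- **Blue:** the line is at (306,235). The blue-lidded jar is at (75,166).
- **Black stops:** at (430,199) and (435,254).

I choose the red can, square pad and blue line, and will measure them and check a crop.

```bash
cat > h.py <<'E'
import numpy as np,cv2
from station import status,vision
def ray(m,uv):
    K=m["K"];d=np.array([m["k1"],0,0,0,0.])
    p=cv2.undistortPoints(np.array([[uv]],float),K,d)[0,0]
    V=np.array(m["view"]);R=V[:3,:3];t=V[:3,3]
    return -R.T@t,R.T@np.array([p[0],p[1],1.])
def onz(m,uv,z):
    c,d=ray(m,uv);return c+d*(z-c[2])/d[2]
def pix(m,P):
    V=np.array(m["view"]);r=cv2.Rodrigues(V[:3,:3])[0]
    return cv2.projectPoints(np.array(P,float).reshape(-1,1,3),r,V[:3,3],m["K"],np.array([m["k1"],0,0,0.]))[0][:,0]
E
python3 - <<'E'
from h import *
im={n:cv2.imread(f"pics/{n}0.png") for n in("top","scene")}
roi={"top":dict(pad=(295,170,340,200),line=(295,190,320,275),can=(215,195,255,280)),
     "scene":dict(pad=(258,255,295,300),line=(290,240,360,290),can=(325,265,400,325))}
hs={"pad":((8,150,120),(22,255,255)),"line":((100,110,50),(125,255,255)),"can":((0,150,60),(6,255,255))}
for n in im:
    m=vision.camera_model(n);h=cv2.cvtColor(im[n],cv2.COLOR_BGR2HSV)
    for k,(a,b,c,d) in roi[n].items():
        M=np.zeros(h.shape[:2],np.uint8);M[b:d,a:c]=cv2.inRange(h,*hs[k])[b:d,a:c]
        cn=max(cv2.findContours(M,0,1)[0],key=cv2.contourArea) if k!="can" else cv2.findNonZero(M)
        r=cv2.minAreaRect(cn);z=dict(pad=.086,line=.0453,can=.0864)[k]
        print(n,k,r,np.round(onz(m,r[0],z),4))
        q=np.array([onz(m,p,z)[:2] for p in cv2.boxPoints(r)]);print(np.round(q,3).tolist(),np.round(np.linalg.norm(np.diff(q,axis=0),axis=1),3))
c=im["top"][130:290,170:450];cv2.imwrite("pics/crop.png",cv2.resize(c,None,fx=2.8,fy=2.8,interpolation=cv2.INTER_CUBIC))
E
```

```text
top pad ((316.81378173828125, 183.7655487060547), (16.775188446044922, 23.917098999023438), 85.2363510131836) [ 0.6576 -0.0298  0.086 ]
[[0.677, 0.003], [0.683, -0.059], [0.638, -0.063], [0.633, -0.001]] [0.062 0.045 0.062]
top line ((305.0731506347656, 234.99464416503906), (72.3927993774414, 3.1385860443115234), 85.79464721679688) [5.279e-01 2.000e-04 4.530e-02]
[[0.625, 0.012], [0.626, 0.004], [0.432, -0.012], [0.432, -0.003]] [0.008 0.194 0.008]
top can ((235.40353393554688, 237.64974975585938), (66.33100128173828, 24.50898551940918), 85.91438293457031) [0.515  0.1788 0.0864]
[[0.599, 0.219], [0.604, 0.155], [0.432, 0.14], [0.428, 0.202]] [0.064 0.172 0.063]
scene pad ((276.2517395019531, 273.2206726074219), (21.2596435546875, 15.197322845458984), 48.36646270751953) [ 0.659  -0.0267  0.086 ]
[[0.684, -0.055], [0.638, -0.068], [0.634, 0.001], [0.679, 0.013]] [0.047 0.07  0.046]
scene line ((294.75, 279.75), (0.7071067094802856, 1.4142134189605713), 45.0) [ 0.6125 -0.0041  0.0453]
[[0.615, -0.005], [0.611, -0.006], [0.61, -0.004], [0.615, -0.002]] [0.005 0.002 0.005]
scene can ((363.8583984375, 297.66851806640625), (20.453275680541992, 58.67356872558594), 55.561012268066406) [0.5024 0.1741 0.0864]
[[0.586, 0.151], [0.408, 0.135], [0.417, 0.198], [0.59, 0.211]] [0.178 0.064 0.174]
```

View pics/crop.png

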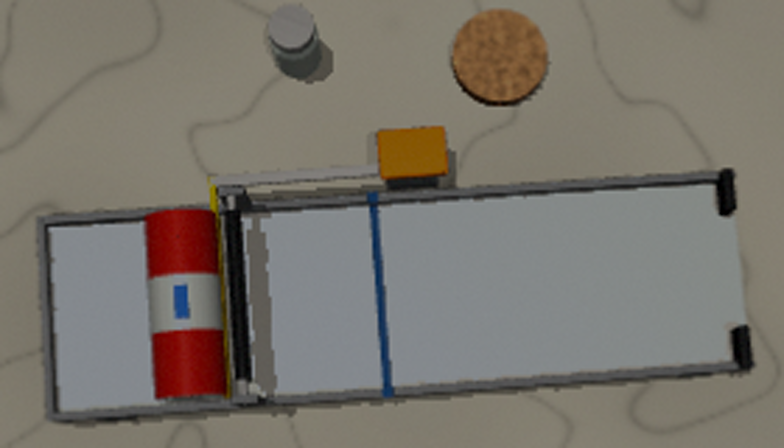

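The crop confirms the choice: red can behind the yellow bar at crop (185,303), square orange pad at (412,152), blue line at (380,295), black stops at (726,190) and (741,347). Next I refine the yaw from the stops and rims, and write a helper that gives shifts in tool axes.

```bash
cat >> h.py <<'E'
yaw=0.080;C=np.array([.5305,-.040])
def axes(): return np.array([np.cos(yaw),np.sin(yaw)]),np.array([-np.sin(yaw),np.cos(yaw)])
def loc(p): ex,ey=axes();d=np.array(p)[:2]-C;return np.array([d@ex,d@ey])
def world(l): ex,ey=axes();return C+l[0]*ex+l[1]*ey
def go(l,z):
    "shift (cm, tool axes) and rotvec to tool over chute-local l, TCP height z"
    from scipy.spatial.transform import Rotation as Ro
    o=status.get_obs();R=np.array(o["orientation"]);ex,ey=axes()
    T=np.array([[*ey,0],[*ex,0],[0,0,-1.]]).T
    d=R.T@(np.array([*world(l),z])-o["eef_pos"])
    print("t",o["time_s"],"tcp local",loc(o["eef_pos"]).round(4),round(float(o["eef_pos"][2]),4),"shift cm",(100*d).round(2),"rot",Ro.from_matrix(R.T@T).as_rotvec().round(3),"w",round(o["width"],3))
E
python3 - <<'E'
from h import *
im=cv2.imread("pics/top0.png");m=vision.camera_model("top")
g=cv2.cvtColor(im,cv2.COLOR_BGR2GRAY)
for(a,b,c,d)in((422,186,436,212),(426,242,442,266)):
    M=np.zeros_like(g);M[b:d,a:c]=(g[b:d,a:c]<45)*255
    n,_,st,ce=cv2.connectedComponentsWithStats(M);i=1+st[1:,4].argmax();p=onz(m,ce[i],.058);print("stop",st[i],p.round(4),loc(p).round(4))
    # expected stop centres: local x about +-.073
h=cv2.cvtColor(im,cv2.COLOR_BGR2HSV)
M=((g>150)&(h[:,:,1]<30)).astype(np.uint8)*255
n,L,st,ce=cv2.connectedComponentsWithStats(M)
x=st[:,0]
for i in range(1,n):
    if st[i,4]>3000:
        r=cv2.minAreaRect(cv2.findNonZero((L==i).astype(np.uint8)));q=[onz(m,p,.04)[:2] for p in cv2.boxPoints(r)]
        print(st[i],r,[loc(p).round(3).tolist() for p in q])
for k,P in dict(pad=onz(m,(316.81,183.77),.086),line=onz(m,(305.07,234.99),.0453),can=onz(m,(235.4,237.65),.0864)).items(): print(k,loc(P).round(4))
go((.128,0),.22)
for n,uv in dict(shaker=(275,138),coast=(348,150)).items(): print(n,loc(onz(m,uv,.05)).round(3))
E
```

```text
stop [422 190  11  17  96] [ 0.6277 -0.3289  0.058 ] [ 0.0738 -0.2958]
stop [431 246   8  17  92] [ 0.4784 -0.3415  0.058 ] [-0.0761 -0.2964]
pad [0.1275 0.    ]
line [0.0007 0.0402]
can [0.002  0.2193]
t 0.1 tcp local [-0.2867  0.6049] 0.2915 shift cm [-62.86 -37.76   7.21] rot [-1.000e-03  1.000e-03  1.142e+00] w 0.091
shaker [0.27  0.102]
coast [ 0.222 -0.092]
```

All points fit the given geometry within about 3 mm, so I move over the pad.

Emit:
jog_arm:
  plan: "-62.8 -37.8 5 0 0 1.14 -1; -62.8 -37.8 5 0 0 1.14 -1; -62.8 -37.8 5 0 0 1.14 -1; -62.8 -37.8 5 0 0 1.14 -1; -62.8 -37.8 5 0 0 1.14 -1"

```text
time_s: 0.52
eef_pos: [0.3278, 0.3771, 0.2776]
orientation: [[-0.558, 0.83, -0.0], [0.83, 0.558, -0.0], [-0.0, -0.001, -1.0]]
wrist_force: [0.2, 0.3, -0.2]
width: 0.0608
grasp_force: 0.0
```

```bash
python3 -c "
from h import *
go((.128,0),.22)"
```

```text
t 0.5167 tcp local [-0.1687  0.4319] 0.2776 shift cm [-52.19   4.73   5.77] rot [-0.     0.     0.512] w 0.061
```

Emit:
jog_arm:
  plan: "-52.2 4.7 5.8 0 0 0.512 -1; -52.2 4.7 5.8 0 0 0.512 -1; -52.2 4.7 5.8 0 0 0.512 -1; -52.2 4.7 5.8 0 0 0.512 -1; -52.2 4.7 5.8 0 0 0.512 -1"

```text
time_s: 0.93
eef_pos: [0.4593, 0.2168, 0.2548]
orientation: [[-0.081, 0.997, -0.0], [0.997, 0.081, 0.0], [0.0, -0.0, -1.0]]
wrist_force: [0.7, 0.6, 0.4]
width: 0.0276
grasp_force: 0.0
```

```bash
python3 -c "
from h import *
go((.128,0),.22)"
```

```text
t 0.9333 tcp local [-0.0505  0.2617] 0.2548 shift cm [-26.18  17.83   3.47] rot [-0.    -0.     0.001] w 0.028
```

Emit:
jog_arm:
  plan: "-26.2 17.8 0 0 0 0 -1; -26.2 17.8 0 0 0 0 -1; -26.2 17.8 0 0 0 0 -1; -26.2 17.8 0 0 0 0 -1; -26.2 17.8 0 0 0 0 -1"

```text
time_s: 1.35
eef_pos: [0.5906, 0.0549, 0.2547]
orientation: [[-0.085, 0.996, -0.001], [0.996, 0.085, 0.0], [0.0, -0.001, -1.0]]
wrist_force: [-0.1, 0.4, -0.2]
width: 0.0006
grasp_force: 0.0
```

Emit:
jog_arm:
  plan: "-10 6.8 0 0 0 0 -1; -10 6.8 0 0 0 0 -1; -10 6.8 0 0 0 0 -1; -10 6.8 0 0 0 0 -1"

```text
time_s: 1.68
eef_pos: [0.6695, -0.0427, 0.2536]
orientation: [[-0.08, 0.997, 0.002], [0.997, 0.08, -0.003], [-0.003, 0.002, -1.0]]
wrist_force: [-0.6, 0.2, -0.7]
width: 0.0001
grasp_force: 0.0
```

Run:
```python
from h import *
go((.128,0),.174)
m=vision.camera_model("scene");o=status.get_obs();T=np.array(o["eef_pos"])+np.array([0,0,-.078]);print(pix(m,[T,[*world((.128,0)),.086]]).round(1))
im=vision.get_image("scene");cv2.imwrite("pics/s1.png",im[120:420,140:540,::-1].repeat(2,0).repeat(2,1))
```

```text
t 1.6833 tcp local [ 0.1383 -0.0138] 0.2536 shift cm [ 1.4  -1.04  7.96] rot [0.002 0.003 0.   ] w 0.0
[[268.5 251.3]
 [276.  272.3]]
```

View pics/s1.png

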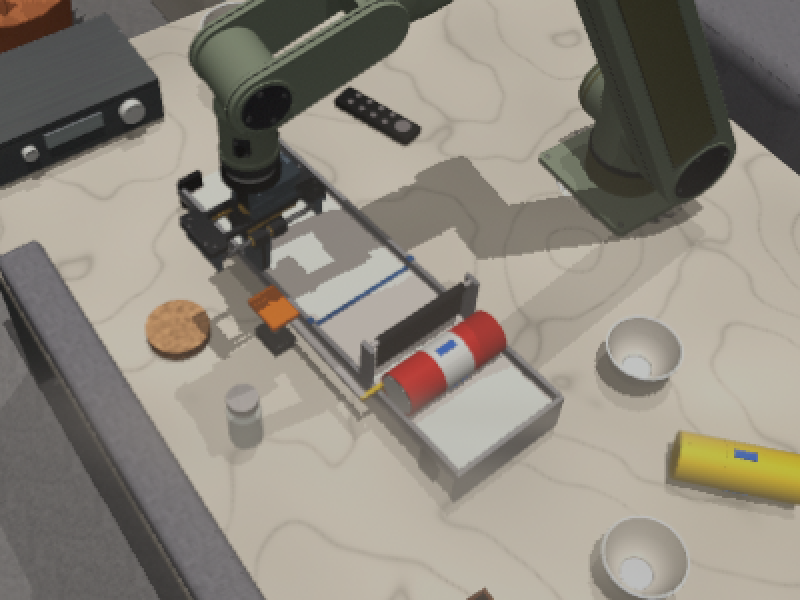

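Fingertip is where computed, just downhill of the pad; the can is in clear view of the scene camera. Now I lower it to just above the pad.

Emit:
jog_arm:
  plan: "1.4 -1 4 0 0 0 -1; 1.4 -1 7.8 0 0 0 -1; 1.4 -1 7.8 0 0 0 -1; 1.4 -1 7.8 0 0 0 -1"

```text
time_s: 2.07
eef_pos: [0.6532, -0.0229, 0.1755]
orientation: [[-0.086, 0.996, -0.006], [0.996, 0.086, 0.0], [0.001, -0.006, -1.0]]
wrist_force: [-0.5, -0.2, 0.8]
width: 0.0005
grasp_force: 0.0
```

```bash
cat >> h.py <<'E'
def can(off=0.0,save=None):
    m=vision.camera_model("scene");t=status.get_obs()["time_s"];im=vision.get_image("scene")[:,:,::-1]
    h=cv2.cvtColor(np.ascontiguousarray(im),cv2.COLOR_BGR2HSV)
    M=cv2.inRange(h,(0,150,50),(6,255,255))|cv2.inRange(h,(175,150,50),(180,255,255))
    R=np.zeros_like(M);cv2.fillConvexPoly(R,pix(m,[[*world(l),.09] for l in((-.1,.3),(.1,.3),(.1,-.32),(-.1,-.32))]).astype(int),255)
    M&=R;n,L,st,ce=cv2.connectedComponentsWithStats(M);i=1+np.argsort(-st[1:,4])[:2]
    P=[loc(onz(m,ce[j],.0836+.045*(0.1-.04))) for j in i]
    P=np.array(P);y=P[:,1].mean()
    # refine with the height at that y
    z=.0453+.045*(y-.04)+.033;P=np.array([loc(onz(m,ce[j],z)) for j in i]);y=P[:,1].mean()-off
    if save: cv2.imwrite(save,im)
    print("t",round(t,3),"can y",round(y,4),"areas",st[i,4],"x",P[:,0].round(3),"ys",(P[:,1]-off).round(4));return y
E
python3 -c "
from h import *
go((.128,0),.164);can()"
```

```text
t 2.0667 tcp local [0.1237 0.0073] 0.1755 shift cm [-0.73  0.43  1.15] rot [-0.006 -0.001  0.006] w 0.0
t 2.067 can y 0.2145 areas [373 372] x [ 0.04  -0.071] ys [0.2128 0.2162]
```

Emit:
jog_arm:
  plan: "0 0 0 0 0 0 -1; 0 0 0 0 0 0 -1; 0 0 0 0 0 0 -1"

```text
time_s: 2.37
eef_pos: [0.6559, -0.0238, 0.1795]
orientation: [[-0.085, 0.996, 0.004], [0.996, 0.085, -0.0], [-0.0, 0.004, -1.0]]
wrist_force: [-0.4, -0.4, -0.7]
width: 0.0005
grasp_force: 0.0
```

```bash
python3 -c "
from h import *
go((.128,0),.164);can(-.0055)"
```

```text
t 2.3667 tcp local [0.1263 0.0061] 0.1795 shift cm [-0.61  0.16  1.55] rot [0.004 0.    0.005] w 0.001
t 2.367 can y 0.2199 areas [373 370] x [ 0.04  -0.071] ys [0.2184 0.2215]
```

Emit:
jog_arm:
  plan: "-0.6 0 1.2 0 0 0 -1; -0.6 0 2 0 0 0 -1; -0.6 0 2.8 0 0 0 -1; -0.6 0 3.6 0 0 0 -1; -0.6 0 3.9 0 0 0 -1"

```text
time_s: 2.83
eef_pos: [0.6561, -0.0304, 0.1422]
orientation: [[-0.085, 0.996, 0.003], [0.996, 0.085, -0.001], [-0.001, 0.003, -1.0]]
wrist_force: [-9.7, -0.5, 41.1]
width: 0.0005
grasp_force: 20.8
```

```bash
python3 -c "
from h import *
o=status.get_obs();print(o['wrist_force'])
go((0,-.07),.13);can(-.0055)"
```

```text
[-9.65634191 -0.46800385 41.11826952]
t 2.8333 tcp local [ 0.126  -0.0005] 0.1422 shift cm [ -6.88 -12.64   1.2 ] rot [0.003 0.001 0.005] w 0.0
t 2.833 can y 0.2098 areas [394 372] x [ 0.041 -0.071] ys [0.2089 0.2108]
```

Emit:
jog_arm:
  plan: "0 0 -3 0 0 0 -1; -1.8 -3.4 -3.2 0 0 0 0; -3.8 -6.9 -3.2 0 0 0 0; -5.7 -10.2 -2.5 0 0 0 0; -7 -12.6 -1 0 0 0 0"

```text
time_s: 3.3
eef_pos: [0.5333, -0.1112, 0.1482]
orientation: [[-0.085, 0.996, -0.001], [0.996, 0.085, -0.0], [-0.0, -0.001, -1.0]]
wrist_force: [0.2, 0.0, -0.3]
width: 0.0244
grasp_force: 0.0
```

Emit:
jog_arm:
  plan: "0 0 1 0 0 0 0; 0 0 1.9 0 0 0 0"

```text
time_s: 3.47
eef_pos: [0.5339, -0.1106, 0.1276]
orientation: [[-0.083, 0.997, -0.003], [0.997, 0.083, 0.001], [0.001, -0.003, -1.0]]
wrist_force: [-0.0, 0.6, -0.5]
width: 0.0374
grasp_force: 0.0
```

```bash
python3 -c "
from h import *
go((0,-.07),.13);can(-.0055)"
```

```text
t 3.4667 tcp local [-0.0023 -0.0707] 0.1276 shift cm [ 0.07  0.22 -0.25] rot [-0.003 -0.001  0.003] w 0.037
t 3.467 can y 0.1768 areas [244 217] x [ 0.043 -0.069] ys [0.1768 0.1767]
```

Emit:
jog_arm:
  plan: "0 0 0 0 0 0 0; 0 0 0 0 0 0 0; 0 0 0 0 0 0 0"

```text
time_s: 3.77
eef_pos: [0.537, -0.1098, 0.1293]
orientation: [[-0.086, 0.996, 0.001], [0.996, 0.086, 0.0], [-0.0, 0.001, -1.0]]
wrist_force: [-0.4, 0.6, -0.2]
width: 0.0457
grasp_force: 0.0
```

```bash
python3 -c "
from h import *
go((0,-.07),.13);can(-.0055)"
```

```text
t 3.7667 tcp local [ 0.0009 -0.0701] 0.1293 shift cm [ 0.01 -0.09 -0.07] rot [0.001 0.    0.006] w 0.046
t 3.767 can y 0.1703 areas [126 115] x [ 0.045 -0.067] ys [0.1703 0.1704]
```

Emit:
jog_arm:
  plan: "0 0 0 0 0 0 0; 0 0 0 0 0 0 0; 0 0 0 0 0 0 0"

```text
time_s: 4.07
eef_pos: [0.5361, -0.1101, 0.1294]
orientation: [[-0.085, 0.996, 0.001], [0.996, 0.085, -0.0], [-0.0, 0.001, -1.0]]
wrist_force: [0.1, 1.5, -0.3]
width: 0.046
grasp_force: 0.0
```

```bash
python3 -c "
from h import *
can(-.0055,'pics/c1.png')"
```

```text
t 4.067 can y 0.1126 areas [28  4] x [ 0.064 -0.1  ] ys [0.1145 0.1106]
```

View pics/c1.png

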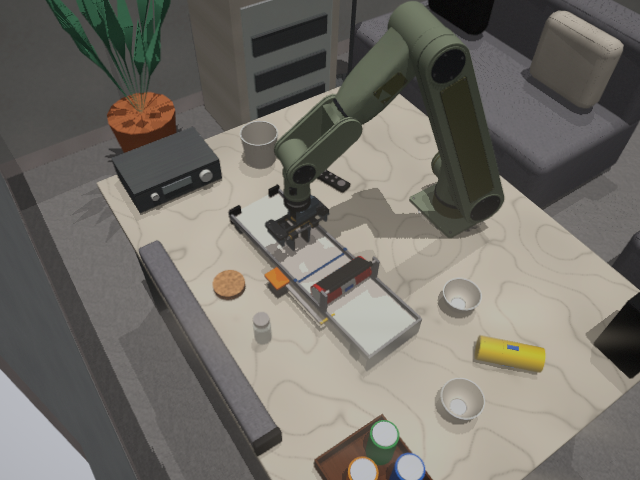

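```bash
cat >> h.py <<'E'
def can2(save=None):
    m=vision.camera_model("top");t=status.get_obs()["time_s"];im=np.ascontiguousarray(vision.get_image("top")[:,:,::-1])
    if save: cv2.imwrite(save,im)
    h=cv2.cvtColor(im,cv2.COLOR_BGR2HSV)
    M=cv2.inRange(h,(0,130,25),(7,255,255))|cv2.inRange(h,(174,130,25),(180,255,255))
    R=np.zeros_like(M);cv2.fillConvexPoly(R,pix(m,[[*world(l),.08] for l in((-.1,.31),(.1,.31),(.1,-.32),(-.1,-.32))]).astype(int),255)
    p=cv2.findNonZero(M&R)[:,0].astype(float)
    L=np.array([loc(onz(m,q,.079)) for q in p]);a,b=np.percentile(L[:,1],[2,98])
    print("t",round(t,3),"n",len(p),"front",round(a,4),"back",round(b,4),"centre from front",round(a+.032,4),"from back",round(b-.032,4))
E
python3 -c "
from h import *
can2('pics/t1.png')"
```

```text
t 4.117 n 464 front 0.095 back 0.1541 centre from front 0.127 from back 0.1221
```

Emit:
jog_arm:
  plan: "0 0 0 0 0 0 0; 0 0 0 0 0 0 0; 0 0 0 0 0 0 0"

```text
time_s: 4.42
eef_pos: [0.5358, -0.1103, 0.1292]
orientation: [[-0.085, 0.996, 0.0], [0.996, 0.085, 0.0], [0.0, 0.0, -1.0]]
wrist_force: [0.2, 0.5, 0.7]
width: 0.0455
grasp_force: 0.0
```

```bash
python3 -c "
from h import *
can2();can(-.0055)"
```

```text
t 4.417 n 851 front 0.0693 back 0.1279 centre from front 0.1013 from back 0.0959
t 4.467 can y 0.0836 areas [238 175] x [ 0.044 -0.073] ys [0.0858 0.0813]
```

Emit:
jog_arm:
  plan: "0 0 0 0 0 0 0; 0 0 0 0 0 0 0"

```text
time_s: 4.68
eef_pos: [0.5358, -0.1103, 0.1291]
orientation: [[-0.085, 0.996, -0.0], [0.996, 0.085, 0.0], [0.0, -0.0, -1.0]]
wrist_force: [0.2, 0.2, 0.1]
width: 0.0458
grasp_force: 0.0
```

```bash
python3 -c "
from h import *
can2();can(-.0055)"
```

```text
t 4.683 n 1152 front 0.0335 back 0.096 centre from front 0.0655 from back 0.064
t 4.733 can y 0.0598 areas [389 342] x [ 0.043 -0.07 ] ys [0.0599 0.0596]
```

Emit:
jog_arm:
  plan: "0 0 0 0 0 0 0"

```text
time_s: 4.87
eef_pos: [0.5358, -0.1103, 0.1291]
orientation: [[-0.085, 0.996, 0.0], [0.996, 0.085, 0.0], [0.0, 0.0, -1.0]]
wrist_force: [-0.8, -0.2, -0.6]
width: 0.0457
grasp_force: 0.0
```

```bash
python3 -c "
from h import *
can(-.0055);print(status.get_obs()['time_s'])"
```

```text
t 4.867 can y 0.0355 areas [386 333] x [ 0.043 -0.069] ys [0.0357 0.0353]
4.9167
```

Emit:
jog_arm:
  plan: "0 0 0 0 0 0 0; -0.25 0 0 0 0 0 0; -1.45 0 0 0 0 0 0; -3.2 0 0 0 0 0 0; -5.05 0 0 0 0 0 0"

```text
time_s: 5.33
eef_pos: [0.5402, -0.1616, 0.1292]
orientation: [[-0.086, 0.996, 0.0], [0.996, 0.086, -0.0], [-0.0, 0.0, -1.0]]
wrist_force: [-0.3, 0.0, 0.4]
width: 0.0451
grasp_force: 0.0
```

Emit:
jog_arm:
  plan: "-1.65 0 0 0 0 0 0; -3.05 0 0 0 0 0 0; -4.15 0 0 0 0 0 0; -5 0 0 0 0 0 0; -5.55 0 0 0 0 0 0"

```text
time_s: 5.75
eef_pos: [0.5448, -0.2171, 0.129]
orientation: [[-0.084, 0.996, 0.0], [0.996, 0.084, 0.0], [0.0, 0.0, -1.0]]
wrist_force: [-0.2, 0.8, -0.3]
width: 0.0456
grasp_force: 0.0
```

Emit:
jog_arm:
  plan: "-0.3 0 0 0 0 0 0; -0.4 0 0 0 0 0 0; -0.4 0 0 0 0 0 0; -0.4 0 0 0 0 0 0"

```text
time_s: 6.08
eef_pos: [0.5452, -0.2195, 0.1293]
orientation: [[-0.085, 0.996, 0.0], [0.996, 0.085, -0.0], [-0.0, 0.0, -1.0]]
wrist_force: [-0.2, -0.9, 0.4]
width: 0.0455
grasp_force: 0.4
```

```bash
python3 -c "
from h import *
go((0,-.309),.129)
can(-.0055,'pics/c2.png')"
```

```text
t 6.0833 tcp local [ 0.0003 -0.1801] 0.1293 shift cm [-12.89  -0.1    0.03] rot [0.    0.    0.006] w 0.046
t 6.083 can y -0.1277 areas [366 325] x [ 0.045 -0.068] ys [-0.1274 -0.128 ]
```

View pics/c2.png

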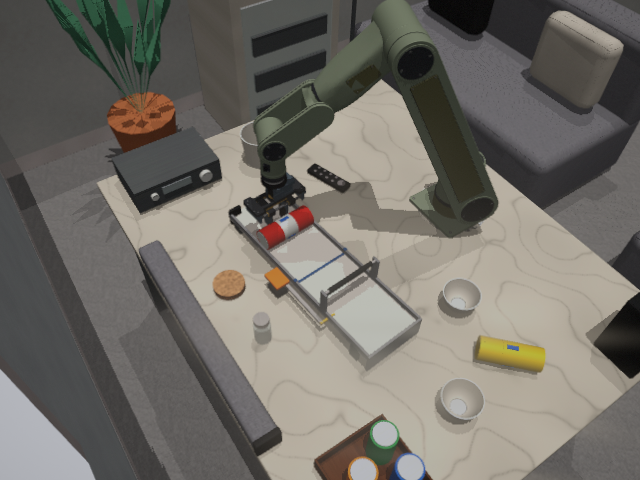

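The can sits against the fingers at (287,227) in the picture, centre at chute y ≈ -0.128, about 17 cm past the line. Now I hold it.

Emit:
jog_arm:
  plan: "0 0 0 0 0 0 0; 0 0 0 0 0 0 0; 0 0 0 0 0 0 0; 0 0 0 0 0 0 0; 0 0 0 0 0 0 0"

```text
time_s: 6.55
eef_pos: [0.5452, -0.2197, 0.1291]
orientation: [[-0.085, 0.996, -0.0], [0.996, 0.085, 0.0], [0.0, 0.0, -1.0]]
wrist_force: [-0.4, -0.5, -0.6]
width: 0.0456
grasp_force: 0.1
```

Emit:
jog_arm:
  plan: "0 0 0 0 0 0 0; 0 0 0 0 0 0 0; 0 0 0 0 0 0 0; 0 0 0 0 0 0 0; 0 0 0 0 0 0 0"

```text
time_s: 6.97
eef_pos: [0.5451, -0.2199, 0.1291]
orientation: [[-0.085, 0.996, -0.0], [0.996, 0.085, 0.0], [0.0, -0.0, -1.0]]
wrist_force: [-0.6, -0.3, 0.4]
width: 0.0455
grasp_force: 0.0
```

Emit:
jog_arm:
  plan: "0 0 0 0 0 0 0; 0 0 0 0 0 0 0; 0 0 0 0 0 0 0; 0 0 0 0 0 0 0; 0 0 0 0 0 0 0"

```text
time_s: 7.38
eef_pos: [0.5451, -0.2199, 0.1291]
orientation: [[-0.085, 0.996, -0.0], [0.996, 0.085, 0.0], [0.0, -0.0, -1.0]]
wrist_force: [-1.0, -0.1, -0.5]
width: 0.0456
grasp_force: 0.0
```

Emit:
jog_arm:
  plan: "0 0 0 0 0 0 0; 0 0 0 0 0 0 0; 0 0 0 0 0 0 0; 0 0 0 0 0 0 0; 0 0 0 0 0 0 0"

```text
time_s: 7.8
eef_pos: [0.5452, -0.2199, 0.1291]
orientation: [[-0.085, 0.996, 0.0], [0.996, 0.085, 0.0], [0.0, 0.0, -1.0]]
wrist_force: [-0.0, -0.7, 0.0]
width: 0.0455
grasp_force: 0.1
```

Emit:
jog_arm:
  plan: "0 0 0 0 0 0 0; 0 0 0 0 0 0 0; 0 0 0 0 0 0 0; 0 0 0 0 0 0 0; 0 0 0 0 0 0 0"

```text
time_s: 8.22
eef_pos: [0.5452, -0.2199, 0.1292]
orientation: [[-0.085, 0.996, 0.0], [0.996, 0.085, 0.0], [0.0, 0.0, -1.0]]
wrist_force: [-0.0, -0.3, 0.9]
width: 0.0455
grasp_force: 0.1
```

Emit:
jog_arm:
  plan: "0 0 0 0 0 0 0; 0 0 0 0 0 0 0; 0 0 0 0 0 0 0; 0 0 0 0 0 0 0; 0 0 0 0 0 0 0"

```text
time_s: 8.63
eef_pos: [0.5451, -0.2199, 0.1291]
orientation: [[-0.085, 0.996, 0.0], [0.996, 0.085, 0.0], [0.0, 0.0, -1.0]]
wrist_force: [-0.3, -0.4, 0.5]
width: 0.0458
grasp_force: 0.1
```

```bash
python3 -c "
from h import *
go((0,-.309),.122)
can(-.0055)"
```

```text
t 8.6333 tcp local [ 0.0002 -0.1805] 0.1291 shift cm [-12.85  -0.09   0.71] rot [ 0.    -0.     0.005] w 0.046
t 8.633 can y -0.1279 areas [370 321] x [ 0.045 -0.068] ys [-0.1275 -0.1284]
```

Emit:
jog_arm:
  plan: "-0.1 0 0 0 0 0 0; -0.3 0 0.05 0 0 0 0; -0.6 0 0.1 0 0 0 0; -0.9 0 0.1 0 0 0 0; -1.2 0 0.1 0 0 0 0"

```text
time_s: 9.1
eef_pos: [0.5462, -0.2322, 0.1281]
orientation: [[-0.085, 0.996, 0.0], [0.996, 0.085, 0.0], [0.0, 0.0, -1.0]]
wrist_force: [-0.1, -0.4, -0.3]
width: 0.0456
grasp_force: 0.2
```

Emit:
jog_arm:
  plan: "-0.3 0 0 0 0 0 0; -0.6 0 0.05 0 0 0 0; -0.9 0 0.1 0 0 0 0; -1.2 0 0.1 0 0 0 0; -1.5 0 0.1 0 0 0 0"

```text
time_s: 9.52
eef_pos: [0.5474, -0.2471, 0.127]
orientation: [[-0.085, 0.996, -0.0], [0.996, 0.085, 0.0], [0.0, -0.0, -1.0]]
wrist_force: [0.3, -0.8, -0.1]
width: 0.0457
grasp_force: 0.0
```

Emit:
jog_arm:
  plan: "-0.3 0 0 0 0 0 0; -0.6 0 0.05 0 0 0 0; -0.9 0 0.1 0 0 0 0; -1.2 0 0.1 0 0 0 0; -1.5 0 0.1 0 0 0 0"

```text
time_s: 9.93
eef_pos: [0.5487, -0.262, 0.1261]
orientation: [[-0.085, 0.996, -0.0], [0.996, 0.085, 0.0], [0.0, -0.0, -1.0]]
wrist_force: [-0.5, 0.2, -0.5]
width: 0.0459
grasp_force: 0.0
```

Emit:
jog_arm:
  plan: "-0.3 0 0 0 0 0 0; -0.6 0 0.05 0 0 0 0; -0.9 0 0.1 0 0 0 0; -1.2 0 0.1 0 0 0 0; -1.5 0 0.1 0 0 0 0"

```text
time_s: 10.35
eef_pos: [0.55, -0.277, 0.125]
orientation: [[-0.085, 0.996, -0.0], [0.996, 0.085, 0.0], [0.0, -0.0, -1.0]]
wrist_force: [-0.7, 0.5, 0.0]
width: 0.0461
grasp_force: 0.0
```

Emit:
jog_arm:
  plan: "-0.3 0 0 0 0 0 0; -0.6 0 0.05 0 0 0 0; -0.9 0 0.1 0 0 0 0; -1.2 0 0.1 0 0 0 0; -1.5 0 0.1 0 0 0 0"

```text
time_s: 10.77
eef_pos: [0.5513, -0.2919, 0.1241]
orientation: [[-0.085, 0.996, -0.0], [0.996, 0.085, 0.0], [0.0, -0.0, -1.0]]
wrist_force: [-0.2, -0.6, -0.4]
width: 0.0455
grasp_force: 0.0
```

Emit:
jog_arm:
  plan: "-0.3 0 0 0 0 0 0; -0.6 0 0.05 0 0 0 0; -0.9 0 0.1 0 0 0 0; -1.2 0 0.1 0 0 0 0; -1.5 0 0.1 0 0 0 0"

```text
time_s: 11.18
eef_pos: [0.5526, -0.3068, 0.1231]
orientation: [[-0.085, 0.996, -0.0], [0.996, 0.085, 0.0], [0.0, -0.0, -1.0]]
wrist_force: [-0.2, 0.1, 0.9]
width: 0.0453
grasp_force: 0.0
```

Emit:
jog_arm:
  plan: "-0.3 0 0 0 0 0 0; -0.6 0 0.05 0 0 0 0; -0.9 0 0.1 0 0 0 0; -1.15 0 0.1 0 0 0 0; -1.35 0 0.1 0 0 0 0"

```text
time_s: 11.6
eef_pos: [0.5537, -0.3203, 0.122]
orientation: [[-0.085, 0.996, -0.0], [0.996, 0.085, 0.0], [0.0, -0.0, -1.0]]
wrist_force: [-0.5, -0.6, -0.5]
width: 0.0455
grasp_force: 0.0
```

```bash
python3 -c "
from h import *
go((0,-.312),.122)
can(-.0055)"
```

```text
t 11.6 tcp local [ 0.0007 -0.2813] 0.122 shift cm [-3.07 -0.09  0.  ] rot [-0.    -0.     0.005] w 0.045
t 11.6 can y -0.2283 areas [364 321] x [ 0.046 -0.067] ys [-0.2283 -0.2283]
```

Emit:
jog_arm:
  plan: "-0.15 0 0 0 0 0 0; -0.3 0 0 0 0 0 0; -0.45 0 0 0 0 0 0; -0.6 0 0 0 0 0 0; -0.75 0 0 0 0 0 0"

```text
time_s: 12.07
eef_pos: [0.5544, -0.3276, 0.1222]
orientation: [[-0.085, 0.996, 0.0], [0.996, 0.085, 0.0], [0.0, 0.0, -1.0]]
wrist_force: [-0.2, -0.8, -0.2]
width: 0.0454
grasp_force: 0.0
```

Emit:
jog_arm:
  plan: "-0.15 0 0 0 0 0 0; -0.3 0 0 0 0 0 0; -0.45 0 0 0 0 0 0; -0.6 0 0 0 0 0 0; -0.75 0 0 0 0 0 0"

```text
time_s: 12.48
eef_pos: [0.555, -0.3351, 0.1221]
orientation: [[-0.085, 0.996, 0.0], [0.996, 0.085, 0.0], [0.0, 0.0, -1.0]]
wrist_force: [0.5, -0.1, 0.6]
width: 0.046
grasp_force: 0.0
```

Emit:
jog_arm:
  plan: "-0.15 0 0 0 0 0 0; -0.3 0 0 0 0 0 0; -0.45 0 0 0 0 0 0; -0.6 0 0 0 0 0 0; -0.75 0 0 0 0 0 0"

```text
time_s: 12.9
eef_pos: [0.5556, -0.3426, 0.1221]
orientation: [[-0.085, 0.996, 0.0], [0.996, 0.085, 0.0], [0.0, 0.0, -1.0]]
wrist_force: [-0.9, 0.0, -0.2]
width: 0.0458
grasp_force: 0.0
```

Emit:
jog_arm:
  plan: "-0.15 0 0 0 0 0 0; -0.3 0 0 0 0 0 0; -0.45 0 0 0 0 0 0; -0.6 0 0 0 0 0 0; -0.75 0 0 0 0 0 0"

```text
time_s: 13.32
eef_pos: [0.5562, -0.35, 0.1221]
orientation: [[-0.085, 0.996, -0.0], [0.996, 0.085, 0.0], [0.0, -0.0, -1.0]]
wrist_force: [-0.2, 0.5, -0.3]
width: 0.0457
grasp_force: 0.0
```

Emit:
jog_arm:
  plan: "-0.15 0 0 0 0 0 0; -0.3 0 0 0 0 0 0; -0.45 0 0 0 0 0 0; -0.6 0 0 0 0 0 0; -0.75 0 0 0 0 0 0"

```text
time_s: 13.73
eef_pos: [0.5569, -0.3575, 0.1221]
orientation: [[-0.085, 0.996, -0.0], [0.996, 0.085, 0.0], [0.0, 0.0, -1.0]]
wrist_force: [-0.5, -0.7, -0.0]
width: 0.0457
grasp_force: 0.0
```

```bash
python3 -c "
from h import *
go((0,-.36),.22)
can(-.0055)"
```

```text
t 13.7333 tcp local [ 0.0009 -0.3186] 0.1221 shift cm [-4.14 -0.11 -9.79] rot [ 0.    -0.     0.005] w 0.046
t 13.733 can y -0.2553 areas [364 308] x [ 0.047 -0.066] ys [-0.2553 -0.2553]
```

Emit:
jog_arm:
  plan: "-0.2 0 0 0 0 0 0; -0.5 0 0 0 0 0 0; -0.9 0 0 0 0 0 0; -1.4 0 0 0 0 0 0; -2 0 0 0 0 0 0"

```text
time_s: 14.2
eef_pos: [0.5587, -0.3777, 0.1222]
orientation: [[-0.085, 0.996, 0.0], [0.996, 0.085, 0.0], [0.0, 0.0, -1.0]]
wrist_force: [0.0, 0.2, 0.1]
width: 0.0458
grasp_force: 0.0
```

Emit:
jog_arm:
  plan: "0 0 -1 0 0 0 0; 0 0 -3 0 0 0 0; 0 0 -6 0 0 0 0; 0 0 -9 0 0 0 0; 0 0 -12 0 0 0 0"

```text
time_s: 14.62
eef_pos: [0.5584, -0.3774, 0.2441]
orientation: [[-0.085, 0.996, 0.0], [0.996, 0.085, 0.0], [0.0, 0.0, -1.0]]
wrist_force: [0.5, -1.3, 0.4]
width: 0.0456
grasp_force: 0.0
```

Emit:
jog_arm:
  plan: "-1 0 -2 0 0 0 0; -1 0 -3 0 0 0 0; -1 0 -3 0 0 0 0; -1 0 -3 0 0 0 0; -1 0 -3 0 0 0 0"

```text
time_s: 15.03
eef_pos: [0.5588, -0.3865, 0.2702]
orientation: [[-0.085, 0.996, -0.003], [0.996, 0.085, 0.002], [0.003, -0.003, -1.0]]
wrist_force: [0.2, 0.8, 0.7]
width: 0.0454
grasp_force: 0.0
```

```bash
python3 -c "
from h import *
go((0,-.36),.22)
can(-.0055);can(-.0055,'pics/c3.png')"
```

```text
t 15.0333 tcp local [ 0.0005 -0.3477] 0.2702 shift cm [-1.24 -0.04  5.01] rot [-0.003 -0.003  0.005] w 0.045
t 15.033 can y -0.2555 areas [358 317] x [ 0.047 -0.066] ys [-0.255 -0.256]
t 15.083 can y -0.2556 areas [357 313] x [ 0.047 -0.067] ys [-0.255  -0.2563]
```

View pics/c3.png

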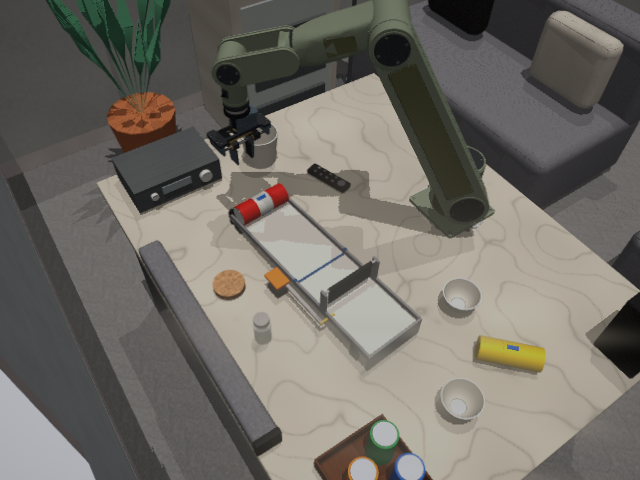

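The can rests against both stops at (262,203) and isn't moving. The gripper is clear above it, and the bowls, bucket, remote, shaker and coasters are where they were.

```bash
python3 -c "
from station import job
print(job.sign_off())"
```

```text
the job is handed in; nothing more can be done
None
```

The job is done and handed in: the can was released, caught on the move, held for over two seconds about 17 cm past the line (by camera), eased down against both end stops and left there, with nothing else touched, in about 15 s.

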